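# Hang the tube caddy on the bench board's cleat

## Robot

A 6-joint arm with a two-finger parallel gripper is mounted at the origin on the work surface. World frame = base frame: x ahead of the robot, y to its left, z up, the work surface at z = 0. Lengths are in m, angles in rad, forces in N, time in s.
With the tool pointing down it reaches from about 0.35 to 0.975 m from the base axis. Payload 4.9 kg.
Tool frame: the origin (TCP) lies between the finger pads; the fingertips stand 25 mm ahead of it and the grasp point (between the pads) lies 6 mm ahead of it; z points along the fingers, y is the line along which they close (so a half turn about z gives the same grasp; the last joint's range is limited). The gripper opens to 85 mm and grips with 20 to 120 N. Pads are 22 mm wide; open, the fingers measure 114 mm over their backs; the gripper's body (76 mm by 85 mm) begins 54 mm behind the grasp point. The pads swing forward as they close: fully open they stand 13 mm farther back than shut.
Start: joints at [-1.221, 0.053, 1.613, -0, 1.476, -0.119], TCP at [0.282, -0.558, 0.256] pointing down, gripper open.
Joint ranges: [-3.01, 3.01], [-1.01, 2.22], [0.06, 2.58], [-1.02, 4.17], [0.09, 2.62], [-3.14, 3.14]. Speed limits (rad/s): [2.57, 2.57, 3.14, 3.14, 3.14, 3.14].

## Interface

Orientations are given as a unit quaternion [w, x, y, z].
In Python, from plant import manip gives the robot as it stands.
- The arm moves only by the shell command python3 -m inch 'ROWS'. ROWS is JSON, a list of rows, each a list of 3 entries, a list of its own where there are three numbers: the shift along the tool's x, y, z in m, then the turn, a rotation vector about the tool's x, y, z in rad, then the opening, from 0 (shut) to 1 (fully open). A call has 1 to 8 rows; each row shifts and turns the commanded pose from where the row before left it, along the tool's axes as they then stand; what a row does not reach is not made up. A row lasts 1/10 s, in which the tool goes at most 50 mm and 8.59 degrees, less where a joint would pass 70% of its speed; a pose out of reach is approached as far as the arm can. A call with a gripper value outside its range is refused whole. The fingers move at their own pace and stop on an object; the grip force is fixed at half the most. Time passes only in rows, so rows that do not move let the fingers close. It gives the time, the measured TCP pose, the force, the opening and the grip force at its end, in the units of the state.
- manip.state(): the state, without advancing time (a new reading comes with each control period).
- manip.grab_frame(name): name is "scene" or "side" or "wrist"; returns (picture, depth): 400x640x3 uint8, red, green, blue; 400x640 float32, m along the optical axis (not along the pixel's ray), 0 where there is no reading.
- manip.camera_params(name): a dict with "camera_matrix" (3x3 intrinsics, pixels), "rvec" (rotation vector, rad) and "tvec" (3), from world to camera coordinates, as OpenCV has them. Camera axes: x right, y down, z forward; pixel columns grow to the right and rows downward; lengths in m; the calibration is good to about 2 mm. A picture is of the moment at which its call begins: read the wrist's pose just before it. camera_params takes no time and is no camera call; for the wrist camera it gives the pose at the moment of the call.
- manip.job_done(): hands the job in; it is judged then, once.
Trained networks look in the newest picture that a camera, given by its name, has taken for a name from the list of things; names that differ only in an ending like _2 or _b are one class to them, and where a whole thing is asked for, a point or a joint stands for the part that bears it (a point fixed in the world has none). Each returns a list of dicts, best first, with "score" (0 to 1); they miss things now and then, are a little off and sometimes report something else, mostly with a low value. They report only what shows in the picture. A call takes as long as a camera call.
- manip.look_for(camera, label): "point" ([x, y, z] in m, in world coordinates, good to about 4 mm: the middle of the surface that is visible of it).
The state is a dict: "time": time; "joint_pos": joint angles; "joint_vel": joint speeds; "joint_efforts": joint torques, N m; "tool_pos": TCP position; "tool_rot": TCP orientation; "contact_force": force on the tool from outside, world axes, zero at the start; "ft_torque": the same for the moment, N m; "gripper_width": opening from 0.0 (shut) to 1.0 (fully open); "grasp_force": force on a finger pad.
Only numpy, scipy, OpenCV 4.12 (cv2) and the standard library are available. Lean on these libraries where they do the work, as an engineer would, in place of code of your own. Each camera call takes 0.05 s, during which the arm holds its last target. There are 200 camera calls.

## Task

Pick up the blue caddy with the yellow angled strip on its back (not the spare blue or white caddy, which have none) by its carrying bar. Tilt it about 15 degrees to bring the strip over the yellow cleat on the white board, then let it down level until it hangs upright and fully home, roughly in the middle of the cleat, and let go. Leave the two spare caddies where they are.

Things in the scene. Friction and masses are not known exactly. Their poses are not given: they have to be found in the camera images.
- caddy: Caddy to hang (mm), 0.2-0.4 kg: blue, red tube caps. Open box 80 (x) x 100 (y) x 90 mm; over its middle a bar along x, 80 long, 16 wide, z 112-130, posts only at its ends. Origin: centre of underside, z up, x to its back. There a yellow strip 90 wide, 4 thick slopes 55 deg down and away: root x 40 z 86, free edge x 68 z 46. Tubes to z 82. Fully home and level: origin at x -46, z -71 of the cleat, x axes along.
- cleat (a point): Middle of the cleat's free upper edge, 151 mm above the bench; x level into the white board, z up. Cleat: yellow, 160 long (y), 4 thick, slopes 55 deg down to the board's face at x +24, so a V gap 24 wide takes the caddy's strip. Below it a grey block reaches out to x -5 (z -42 to -79) for the caddy's back to lean on. Board fixed, 260 wide, 16 thick, its top at z +34 of this point.
- spare_blue: Spare caddy, blue with white tube caps and no strip on its back; box and carrying bar the same as the caddy to hang: 80 x 100 x 90 mm, 130 mm high over the bar. Origin: centre of the underside, z up. Leave it alone.
- spare_white: Spare caddy, white with blue tube caps and no strip on its back; box and carrying bar as the others: 80 x 100 x 90 mm, 130 mm high over the bar. Origin: centre of the underside, z up. Leave it alone.

How it is judged:
On the way:
1. the caddy is tilted 7 degrees or more, over the cleat: origin within 50 mm of its middle sideways, 20-120 mm in front of its edge, 20 mm or more above the hung height (angle between caddy's own z axis and vertical above 0.12 rad and x of caddy in the frame of cleat between -0.12 and -0.02 m and y of caddy in the frame of cleat between -0.05 and 0.05 m and z of caddy in the frame of cleat between -0.051 and 0.1 m), for 0.1 s.
At the end, for the whole second after the job is handed in: The caddy hangs at rest on the cleat, released: origin within about 11 mm of the fully home position in depth and height, within 35 mm of the cleat's middle sideways, upright and square to the board within 10 degrees; both spare caddies within 30 mm of where they stood (x of caddy in the frame of cleat between -0.058 and -0.034 m and y of caddy in the frame of cleat between -0.035 and 0.035 m and z of caddy in the frame of cleat between -0.082 and -0.06 m and angle between caddy's own z axis and vertical below 0.17 rad and angle between the x axis of caddy and the x axis of cleat, either way round below 0.17 rad and linear speed of caddy below 0.02 m/s and distance of each of spare_blue, spare_white from where it was at the start of the episode below 0.03 m); the robot touches nothing.
It fails at once if a spare caddy was pushed more than 30 mm or tipped over (distance of any of spare_blue, spare_white from where it was at the start of the episode above 0.03 m or angle between any of spare_blue, spare_white's own z axis and vertical above 0.5 rad).
It also fails if it takes over 45 s, if anything falls off the work surface, if the arm or the gripper's body presses on something with over 40 N, if the wrist force passes 120 N, or if a joint passes its speed limit or range.

## Working session

There is one attempt and no reset: what is moved stays moved. The work goes in short steps, Python scripts to look and compute and a shell command to move; the robot and the scene stay as the last step left them, time stands still between calls to the robot, and variables do not carry over. Pictures are saved under pics/ and viewed, at most 10 in all, crops included, and the job is handed in when it is done.

```bash
mkdir -p pics
cat > h.py <<'E'
import numpy as np, cv2
from plant import manip
def cloud(cam):
    p=manip.camera_params(cam); im,d=manip.grab_frame(cam)
    K=np.array(p["camera_matrix"]);R=cv2.Rodrigues(np.array(p["rvec"],float))[0];t=np.array(p["tvec"]).ravel()
    v,u=np.mgrid[:400,:640]
    c=np.stack([(u-K[0,2])/K[0,0]*d,(v-K[1,2])/K[1,1]*d,d],-1)
    w=(c-t)@R; w[d==0]=np.nan
    return im,w
E
python3 - <<'E'
from h import *
s=manip.state();print(s["tool_pos"],s["tool_rot"],s["time"])
ims=[]
for c in("scene","side"):
    im,w=cloud(c);np.save(f"{c}.npy",w);ims.append(im)
    cv2.imwrite(f"pics/{c}.png",im[...,::-1])
    for l in("caddy","cleat","spare_blue","spare_white"):
        print(c,l,[(np.round(r["point"],3).tolist(),round(r["score"],2)) for r in manip.look_for(c,l)[:3]])
E
```

```text
[ 0.28218275 -0.55701943  0.2550509 ] [-1.04973821e-03  9.72653200e-01  2.32259848e-01 -1.17052876e-04] 0.0
scene caddy [([0.467, -0.276, 0.065], 0.81)]
scene cleat [([0.533, 0.314, 0.11], 0.97)]
scene spare_blue [([0.478, -0.024, 0.066], 0.55)]
scene spare_white [([0.666, -0.11, 0.067], 0.97)]
side caddy [([0.445, -0.255, 0.078], 0.64)]
side cleat [([0.477, 0.341, 0.054], 0.72)]
side spare_blue [([0.444, 0.004, 0.07], 0.83)]
side spare_white [([0.644, -0.089, 0.069], 0.95)]
```

View pics/scene.png

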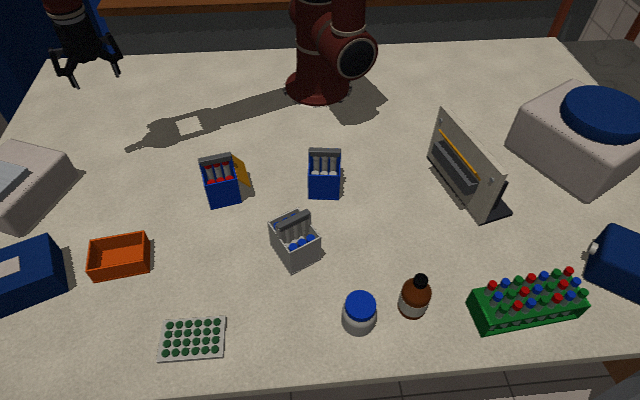

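View pics/side.png

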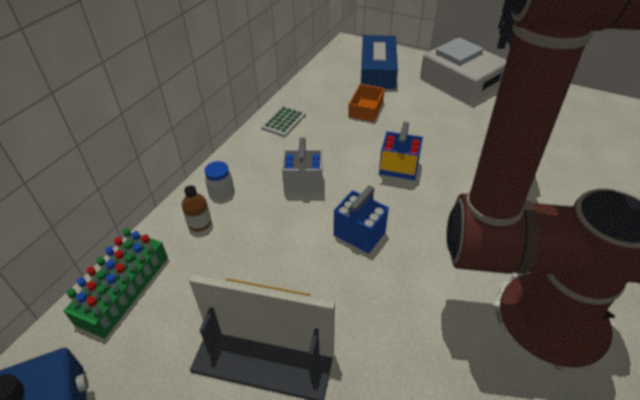

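The scene view shows the target caddy (red caps, yellow strip to its right) at about (222,180). The spares are at (323,173) and (295,240), and the board with the cleat is at (465,160), facing the caddy. The side view agrees: the strip is at (400,163) and the board is seen from behind at (265,310).

Run:
```python
from h import *
W=np.load("scene.npy");im=cv2.imread("pics/scene.png")[...,::-1].astype(int)
def rect(P):
    r=cv2.minAreaRect((P[:,:2]*1000).astype(np.float32));return [np.round(x,1) for x in r]
for cam in("scene","side"):
    W=np.load(cam+".npy")
    for n,c in(("caddy",(.455,-.27)),("sb",(.46,-.01)),("sw",(.655,-.1))):
        m=(np.hypot(W[...,0]-c[0],W[...,1]-c[1])<.09)
        b=W[m&(W[...,2]>.119)&(W[...,2]<.14)];a=W[m&(W[...,2]>.02)&(W[...,2]<.14)]
        if len(b)>5: print(cam,n,"bar",len(b),rect(b),np.median(b[:,2]),b.mean(0).round(3),"box",rect(a))
W=np.load("scene.npy");im=cv2.imread("pics/scene.png")[...,::-1].astype(int)
near=(abs(W[...,0]-.53)<.2)&(abs(W[...,1]-.33)<.1)
yel=near&(im[...,0]-im[...,2]>60)
P=W[yel];print("yellow",len(P),rect(P),P.min(0),P.max(0))
top=P[P[:,2]>np.percentile(P[:,2],70)];print("edge line",np.polyfit(top[:,0],top[:,1],1),np.percentile(top[:,0],[1,50,99]),top.mean(0))
# board face above cleat
B=W[near&~yel&(W[...,2]>.155)&(W[...,2]<.18)]
q=B-B.mean(0);n=np.linalg.svd(q)[2][2];print("board",len(B),B.mean(0),n,np.percentile(B,[1,99],axis=0),q@n@(q@n)/len(q))
T=W[near&(W[...,2]>.18)];print("top",rect(T))
```

```text
scene caddy bar 234 [array([ 448.6, -287.8]), array([20. , 79.7]), np.float64(12.5)] 0.12736829739131977 [ 0.452 -0.287  0.126] box [array([ 448. , -272.7]), array([103.4, 109.7]), np.float64(11.6)]
scene sb bar 222 [array([449.7, -22.6]), array([78.4, 18.3]), np.float64(85.7)] 0.12746230281381504 [ 0.451 -0.022  0.127] box [array([448.2, -22.1]), array([ 79.8, 105.6]), np.float64(82.3)]
scene sw bar 302 [array([ 651.5, -109.8]), array([16.6, 80.2]), np.float64(27.2)] 0.1279143555860452 [ 0.654 -0.111  0.127] box [array([ 650.9, -110.2]), array([103.3,  81.6]), np.float64(27.0)]
side caddy bar 141 [array([ 450. , -285.5]), array([15.6, 82.4]), np.float64(11.9)] 0.13024191632355353 [ 0.449 -0.28   0.13 ] box [array([ 447.7, -274.1]), array([ 99.8, 116. ]), np.float64(11.8)]
side sb bar 256 [array([448.5, -22.3]), array([82.4, 17.6]), np.float64(81.8)] 0.12985079010652312 [ 0.448 -0.017  0.129] box [array([449.1, -21. ]), array([ 85. , 102.8]), np.float64(83.4)]
side sw bar 162 [array([ 652. , -108.9]), array([16. , 83.5]), np.float64(26.9)] 0.1303105377883404 [ 0.649 -0.105  0.13 ] box [array([ 652.9, -108.7]), array([99. , 87.4]), np.float64(27.5)]
yellow 154 [array([481.8, 294.8]), array([189.5,  28.4]), np.float64(15.3)] [0.38732058 0.26680756 0.11545342] [0.57463587 0.32992765 0.15442758]
edge line [0.27095341 0.15190914] [0.42418409 0.5014404  0.57109634] [0.49877784 0.2870547  0.15136796]
board 723 [0.5079663  0.31522314 0.16739873] [ 2.65533401e-01 -9.64101628e-01 -2.53365750e-04] [[0.37100837 0.27828378 0.15515489]
 [0.61619872 0.3557274  0.1797401 ]] 4.556102932158882e-06
top [array([490.2, 317.1]), array([259.8,  19.7]), np.float64(15.2)]
```

```bash
python3 -m inch '[[[0.0387,-0.0236,0],[0,0,0],1],[[0.0387,-0.0236,0],[0,0,0],1],[[0.0387,-0.0236,0],[0,0,0],1],[[0.0387,-0.0236,0],[0,0,0],1],[[0.0387,-0.0236,0],[0,0,0],1],[[0.0387,-0.0236,0],[0,0,0],1],[[0.0387,-0.0236,0],[0,0,0],1]]'
python3 -m inch '[[[0,0,0],[0,0,-0.145],1],[[0,0,0],[0,0,-0.145],1],[[0,0,0],[0,0,-0.145],1],[[0,0,0],[0,0,-0.145],1],[[0,0,0],[0,0,-0.145],1],[[0,0,0],[0,0,-0.145],1],[[0,0,0],[0,0,-0.145],1],[[0,0,0],[0,0,-0.145],1]]'
python3 -m inch '[[[0,0,0],[0,0,-0.145],1],[[0,0,0],[0,0,0],1]]'
cat >> h.py <<'E'
from scipy.spatial.transform import Rotation as Ro
def rel(p,yaw):
    "shift in tool axes and turn to TCP p, pointing down with tool x at yaw deg"
    s=manip.state();q=s["tool_rot"];R=Ro.from_quat([*q[1:],q[0]])
    G=Ro.from_euler("z",yaw,degrees=True)*Ro.from_euler("x",180,degrees=True)
    print("t",round(s["time"],2),"tcp",np.round(s["tool_pos"],4),"shift",R.inv().apply(np.array(p)-s["tool_pos"]).round(4),"turn",(R.inv()*G).as_rotvec().round(4),"F",np.round(s["contact_force"],1),"w",s["gripper_width"],s["grasp_force"])
E
python3 - <<'E'
from h import *
rel([.449,-.2865,.127],102)
im,W=cloud("wrist");cv2.imwrite("pics/w1.png",im[...,::-1])
m=(np.hypot(W[...,0]-.449,W[...,1]+.287)<.06)&(W[...,2]>.122)&(W[...,2]<.14)
r=cv2.minAreaRect((W[m][:,:2]*1000).astype(np.float32));print(m.sum(),r,np.nanmedian(W[m],axis=0))
E
```

```text
time: 1.2
tool_pos: [0.4501, -0.2862, 0.2566]
tool_rot: [0.0, 0.973, 0.232, 0.0]
contact_force: [0.3, -1.3, 1.6]
gripper_width: 0.999
grasp_force: 0.0
time: 2.0
tool_pos: [0.4494, -0.2878, 0.2564]
tool_rot: [0.0, 0.684, 0.729, 0.0]
contact_force: [0.3, -0.3, -0.0]
gripper_width: 1.004
grasp_force: 0.0
time: 2.2
tool_pos: [0.4494, -0.2878, 0.2564]
tool_rot: [0.0, 0.632, 0.775, -0.0]
contact_force: [-1.7, -0.3, -0.4]
gripper_width: 1.002
grasp_force: 0.0
t 2.2 tcp [ 0.4494 -0.2878  0.2564] shift [ 0.0014 -0.0002  0.1294] turn [ 0.0001  0.0002 -0.0067] F [-1.7 -0.3 -0.4] w 1.0018867536986777 0.0
1526 ((445.8955993652344, -287.9899597167969), (15.666531562805176, 79.13015747070312), 11.908958435058594) [ 0.44558032 -0.28391805  0.12959052]
```

View pics/w1.png

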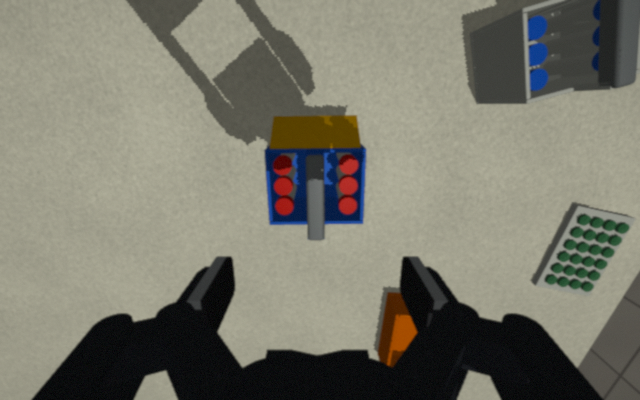

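The wrist view shows the caddy's bar at column 316, centred between the open fingers, with the yellow strip ahead at (315,132). I'll go down and grip.

```bash
python3 -m inch '[[[0.001,-0.002,0.04],[0,0,0],1],[[0,0,0.04],[0,0,0],1],[[0,0,0.03],[0,0,0],1],[[0,0,0.019],[0,0,0],1],[[0,0,0],[0,0,0],1]]'
python3 -m inch '[[[0,0,0],[0,0,0],0],[[0,0,0],[0,0,0],0],[[0,0,0],[0,0,0],0],[[0,0,0],[0,0,0],0],[[0,0,0],[0,0,0],0],[[0,0,0],[0,0,0],0],[[0,0,0],[0,0,0],0],[[0,0,0],[0,0,0],0]]'
python3 -m inch '[[[0,0,-0.005],[0,0,0],0],[[0,0,-0.015],[0,0,0],0],[[0,0,-0.03],[0,0,0],0],[[0,0,-0.04],[0,0,0],0],[[0,0,-0.04],[0,0,0],0],[[0,0,-0.03],[0,0,0],0],[[0,0,-0.01],[0,0,0],0],[[0,0,0],[0,0,0],0]]'
python3 - <<'E'
from h import *
# TCP goal: home xy, 50 mm back along u
u=np.array([-.2655,.964]);g=np.array([.5104,.2432])-.05*u
rel([*g,.297],105.4)
E
```

```text
time: 2.75
tool_pos: [0.4453, -0.2856, 0.1236]
tool_rot: [-0.004, 0.633, 0.774, 0.0]
contact_force: [0.4, 1.5, 0.3]
gripper_width: 1.003
grasp_force: 0.0
time: 3.55
tool_pos: [0.448, -0.2878, 0.1284]
tool_rot: [0.001, 0.632, 0.775, 0.0]
contact_force: [1.2, -0.8, 5.9]
gripper_width: 0.176
grasp_force: 60.6
time: 4.35
tool_pos: [0.4475, -0.2874, 0.2988]
tool_rot: [0.001, 0.632, 0.775, -0.0]
contact_force: [0.7, -0.8, -3.0]
gripper_width: 0.179
grasp_force: 59.6
t 4.35 tcp [ 0.4475 -0.2874  0.2988] shift [0.4572 0.1719 0.0011] turn [ 0.0014  0.002  -0.0658] F [ 0.7 -0.8 -3. ] w 0.17877667650445508 59.578707218170166
```

```bash
python3 -m inch '[[[0.015,0.006,0],[0,0,0],0],[[0.03,0.011,0],[0,0,0],0],[[0.036,0.014,0],[0,0,0],0],[[0.036,0.014,0],[0,0,0],0],[[0.036,0.014,0],[0,0,0],0],[[0.036,0.014,0],[0,0,0],0],[[0.036,0.014,0],[0,0,0],0],[[0.036,0.014,0],[0,0,0],0]]'
python3 -m inch '[[[0.036,0.014,0],[0,0,0],0],[[0.036,0.014,0],[0,0,0],0],[[0.036,0.014,0],[0,0,0],0],[[0.036,0.014,0],[0,0,0],0],[[0.03,0.01,0],[0,0,0],0],[[0.022,0.005,0],[0,0,-0.03],0],[[0,0,0],[0,0,-0.036],0],[[0,0,0],[0,0,0],0]]'
python3 - <<'E'
from h import *
u=np.array([-.2655,.964]);g=np.array([.5104,.2432])-.05*u
rel([*g,.268],105.4)
v=np.array([-.964,-.2655])
im,W=cloud("scene");cv2.imwrite("pics/s2.png",im[...,::-1])
# carried caddy bar and cleat as seen now, in board axes
P=W[(W[...,2]>.2)&(W[...,0]>.4)&(W[...,1]>.05)&(W[...,1]<.27)]
i=im.astype(int);yel=(i[...,0]-i[...,2]>60)&(W[...,1]>.1)&(W[...,1]<.33)&(W[...,2]>.1)
Y=W[yel]; hi=Y[Y[:,2]>.19];print("strip",len(hi),[np.percentile(hi@np.r_[a,0],[2,50,98]).round(4) for a in(u,v)],np.percentile(hi[:,2],[2,98]))
print("target origin v",np.array([.5104,.2432])@v)
E
```

```text
time: 5.15
tool_pos: [0.492, -0.0086, 0.294]
tool_rot: [-0.002, 0.632, 0.775, -0.001]
contact_force: [0.7, -0.0, -2.2]
gripper_width: 0.172
grasp_force: 59.5
time: 5.95
tool_pos: [0.5217, 0.1962, 0.2938]
tool_rot: [-0.002, 0.605, 0.796, -0.002]
contact_force: [-0.1, 0.3, -2.1]
gripper_width: 0.176
grasp_force: 59.5
t 5.95 tcp [0.5217 0.1962 0.2938] shift [-0.0017  0.0017  0.0258] turn [-0.006  -0.0005  0.0022] F [-0.1  0.3 -2.1] w 0.1756636510833583 59.51281428337097
strip 129 [array([0.0214, 0.0473, 0.1145]), array([-0.6001, -0.5879, -0.5151])] [0.21626914 0.24795801]
target origin v -0.5565952
```

View pics/s2.png

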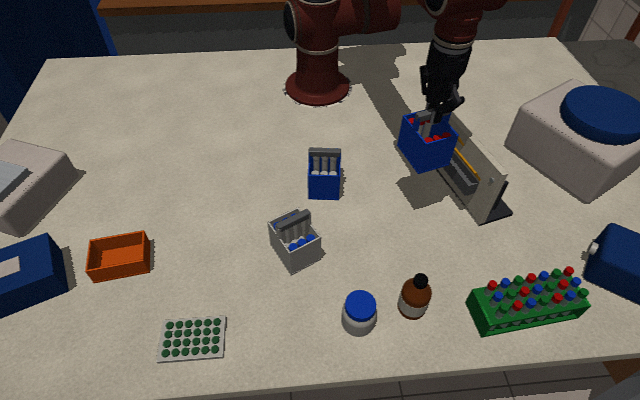

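The picture shows the caddy held level in front of the board: the caddy is at about (428,140) and the cleat edge at (465,160). Next I'll tilt it over the cleat.

```bash
python3 -m inch '[[[0,0.002,0.013],[-0.003,0,0],0],[[0,0,0.013],[-0.003,0,0],0],[[0,0,0],[0,0.09,0],0],[[0,0,0],[0,0.09,0],0],[[0,0,0],[0,0.08,0],0],[[0,0,0],[0,0,0],0],[[0,0,0],[0,0,0],0],[[0,0,0],[0,0,0],0]]'
python3 - <<'E'
from h import *
rel([.5237,.195,.268],105.4)
ims=[]
for c in("scene","side"):
    im,W=cloud(c);ims.append(im)
cv2.imwrite("pics/t.png",np.vstack([cv2.resize(ims[0][60:240,340:580],(720,540))[:300],cv2.resize(ims[1][200:360,150:390],(720,480))[:300]])[...,::-1])
E
```

```text
time: 6.8
tool_pos: [0.5253, 0.1957, 0.2708]
tool_rot: [-0.101, 0.601, 0.789, 0.08]
contact_force: [0.5, -0.2, -2.0]
gripper_width: 0.179
grasp_force: 59.5
t 6.8 tcp [0.5253 0.1957 0.2708] shift [-0.001  -0.0018  0.0026] turn [ 0.0054 -0.2589  0.0009] F [ 0.5 -0.2 -2. ] w 0.1789009612824548 59.52230215072632
```

View pics/t.png

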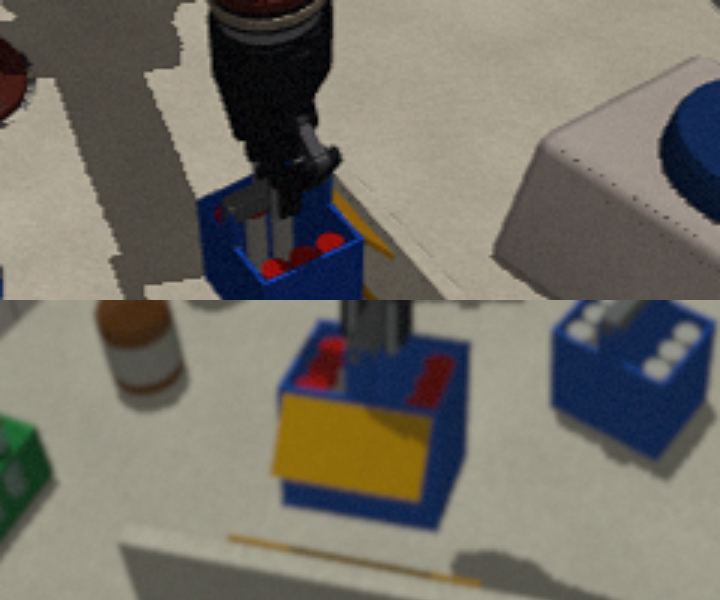

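The caddy is tilted about 15° nose-up (strip at about (350,450) in the lower crop), in line with the cleat at (350,560). Now I'll level it, advance, and measure it in the cleat frame from the side camera.

```bash
python3 -m inch '[[[0,0,0],[0,-0.09,0],0],[[0,0,0],[0,-0.09,0],0],[[0,0,0],[0,-0.08,0],0],[[0.015,0,0],[0,0,0],0],[[0.02,0,0],[0,0,0],0],[[0.01,0,0],[0,0,0],0],[[0,0,0],[0,0,0],0],[[0,0,0],[0,0,0],0]]'
python3 - <<'E'
from h import *
rel([.511,.241,.208],105.4)
u=np.array([-.2655,.964,0]);v=np.array([-.964,-.2655,0]);O=np.array([.498,.2876,.151])
for c in("scene","side"):
    im,W=cloud(c);i=im.astype(int);L=np.stack([(W-O)@u,(W-O)@v,W[...,2]-.151],-1)
    yel=(i[...,0]-i[...,2]>60)&(abs(L[...,1])<.11)&(L[...,0]>-.06)&(L[...,0]<.05)&(L[...,2]>-.04)
    for n,m in(("cleat",L[...,2]<.012),("strip",L[...,2]>.015)):
        P=L[yel&m]
        if len(P)>20: print(c,n,len(P),"v",np.percentile(P[:,1],[1,99]).round(4),"z",np.percentile(P[:,2],[1,99]).round(4),"u",np.percentile(P[:,0],[1,99]).round(4),"top-surface offset u+z*28/40:",np.median(P[:,0]+P[:,2]*.7).round(4), "du/dv",np.polyfit(P[:,1],P[:,0]+.7*P[:,2],1)[0].round(3))
    B=L[(abs(L[...,1])<.12)&(L[...,2]>.005)&(L[...,2]<.03)&~yel&(L[...,0]>.01)&(L[...,0]<.06)]
    if len(B): print(c,"board u",len(B),np.percentile(B[:,0],[5,50,95]).round(4))
E
```

```text
time: 7.7
tool_pos: [0.5136, 0.239, 0.2712]
tool_rot: [0.002, 0.606, 0.796, 0.002]
contact_force: [1.1, -0.8, -2.6]
gripper_width: 0.175
grasp_force: 59.5
t 7.7 tcp [0.5136 0.239  0.2712] shift [ 0.0026 -0.0023  0.0632] turn [ 0.0058 -0.      0.0006] F [ 1.1 -0.8 -2.6] w 0.17502830416864718 59.50974225997925
scene cleat 49 v [-0.0817 -0.0366] z [-0.0324  0.0026] u [-0.0034  0.0245] top-surface offset u+z*28/40: -0.0011 du/dv 0.075
scene strip 68 v [-0.0484  0.0248] z [0.031  0.0748] u [-0.0585  0.0269] top-surface offset u+z*28/40: 0.0168 du/dv -0.48
scene board u 305 [0.0213 0.0234 0.0254]
side cleat 32 v [-0.0789 -0.0453] z [-0.0015  0.0036] u [-0.0026  0.0026] top-surface offset u+z*28/40: 0.0019 du/dv -0.001
side strip 1492 v [-0.0473  0.0389] z [0.0404 0.0788] u [-0.057   0.0162] top-surface offset u+z*28/40: 0.0443 du/dv 0.009
side board u 1009 [0.0375 0.0389 0.0401]
```

Both cameras agree with the model: cleat offset about 0, and the strip is 5 mm short in depth and 63 mm high. I'll move 3.5 mm forward and then straight down.

```bash
python3 -m inch '[[[0.0035,-0.003,0],[0.005,0,0],0],[[0,0,0.015],[0,0,0],0],[[0,0,0.015],[0,0,0],0],[[0,0,0.01],[0,0,0],0],[[0,0,0.01],[0,0,0],0],[[0,0,0],[0,0,0],0],[[0,0,0],[0,0,0],0]]'
python3 - <<'E'
from h import *
rel([.511,.241,.208],105.4)
E
```

```text
time: 8.5
tool_pos: [0.5098, 0.2416, 0.2209]
tool_rot: [0.0, 0.606, 0.796, 0.0]
contact_force: [0.8, 0.2, -2.0]
gripper_width: 0.177
grasp_force: 59.5
t 8.5 tcp [0.5098 0.2416 0.2209] shift [-0.0009  0.001   0.0129] turn [0.0004 0.     0.0002] F [ 0.8  0.2 -2. ] w 0.17677655068322956 59.49562847614288
```

```bash
python3 -m inch '[[[0,0,0.004],[0,0,0],0],[[0,0,0.003],[0,0,0],0],[[0,0,0],[0,0,0],0]]'; python3 -m inch '[[[0,0,0.002],[0,0,0],0],[[0,0,0.002],[0,0,0],0],[[0,0,0],[0,0,0],0]]'
```

```text
time: 8.8
tool_pos: [0.5097, 0.2416, 0.214]
tool_rot: [0.0, 0.606, 0.796, 0.0]
contact_force: [0.1, -1.1, -2.9]
gripper_width: 0.176
grasp_force: 59.5
time: 9.1
tool_pos: [0.5099, 0.2422, 0.2107]
tool_rot: [-0.0, 0.606, 0.795, 0.001]
contact_force: [-1.0, 3.1, -1.9]
gripper_width: 0.178
grasp_force: 59.7
```

```bash
python3 -m inch '[[[0.001,0,0.001],[0,0,0],0],[[0,0,0.001],[0,0,0],0],[[0,0,0],[0,0,0],0]]'
python3 - <<'E'
from h import *
rel([.511,.241,.208],105.4)
u=np.array([-.2655,.964,0]);v=np.array([-.964,-.2655,0]);O=np.array([.498,.2876,.151])
print("tcp in cleat",(manip.state()["tool_pos"]-O)@u,(manip.state()["tool_pos"]-O)@v)
ims=[]
for c in("scene","side"):
    im,W=cloud(c);ims.append(im)
cv2.imwrite("pics/d.png",np.vstack([cv2.resize(ims[0][90:190,360:600],(720,300)),cv2.resize(ims[1][230:330,150:390],(720,300))])[...,::-1])
E
```

```text
time: 9.4
tool_pos: [0.5098, 0.243, 0.2092]
tool_rot: [0.0, 0.606, 0.795, 0.001]
contact_force: [-0.6, 1.6, 2.5]
gripper_width: 0.176
grasp_force: 60.3
t 9.4 tcp [0.5098 0.243  0.2092] shift [-0.0022  0.0006  0.0012] turn [ 0.0021 -0.0008 -0.    ] F [-0.6  1.6  2.5] w 0.17574254472365727 60.31943321228027
tcp in cleat -0.04618180427922405 0.0004506825566497081
```

View pics/d.png

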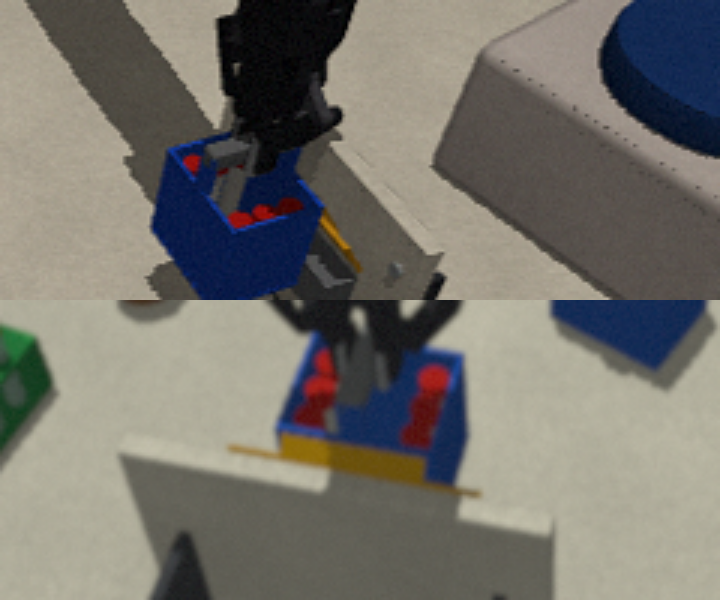

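The strip is behind the cleat edge, seen in both crops at about (340,240) and (350,465). The weight is carried and the TCP is at the home position, so I'll release.

```bash
python3 -m inch '[[[0,0,0],[0,0,0],0.4],[[0,0,0],[0,0,0],0.6],[[0,0,0],[0,0,0],0.8],[[0,0,0],[0,0,0],0.8],[[0,0,0],[0,0,0],0.8],[[0,0,0],[0,0,0],0.8]]'; python3 -m inch '[[[0,0,-0.01],[0,0,0],0.8],[[0,0,-0.03],[0,0,0],0.8],[[0,0,-0.04],[0,0,0],0.8],[[0,0,-0.04],[0,0,0],0.8],[[0,0,-0.03],[0,0,0],0.8],[[0,0,0],[0,0,0],0.8],[[0,0,0],[0,0,0],0.8]]'
python3 - <<'E'
from h import *
u=np.array([-.2655,.964,0]);v=np.array([-.964,-.2655,0]);O=np.array([.498,.2876,.151])
ims=[]
for c in("scene","side","wrist"):
    im,W=cloud(c);ims.append(im);L=np.stack([(W-O)@u,(W-O)@v,W[...,2]-.151],-1)
    m=(abs(L[...,0]+.046)<.05)&(abs(L[...,1])<.03)&(L[...,2]>.046)&(L[...,2]<.075)
    P=L[m]; print(c,len(P),np.percentile(P,[2,50,98],axis=0).round(4).tolist(),cv2.minAreaRect((P[:,:2]*1000).astype(np.float32)))
    if c!="side": A=np.c_[P[:,:2],np.ones(len(P))];T=P[:,2]>np.median(P[:,2])-.004;print("slope",np.linalg.lstsq(A[T],P[T,2],rcond=None)[0])
cv2.imwrite("pics/e.png",np.vstack([cv2.resize(ims[0][90:190,360:600],(720,300)),cv2.resize(ims[1][230:330,150:390],(720,300))])[...,::-1])
E
```

```text
time: 10.1
tool_pos: [0.5096, 0.2425, 0.2082]
tool_rot: [0.0, 0.606, 0.796, 0.0]
contact_force: [0.6, -1.0, 0.4]
gripper_width: 0.803
grasp_force: 0.0
time: 10.8
tool_pos: [0.5097, 0.2426, 0.3599]
tool_rot: [0.001, 0.606, 0.796, 0.001]
contact_force: [0.9, 0.1, -0.2]
gripper_width: 0.804
grasp_force: 0.0
scene 273 [[-0.0868, -0.0087, 0.0467], [-0.0507, -0.005, 0.0565], [-0.0097, 0.0074, 0.0599]] ((-47.43410110473633, -0.49721336364746094), (81.31443786621094, 18.020618438720703), 1.255251407623291)
slope [0.01861589 0.106609   0.0580075 ]
side 401 [[-0.0843, -0.008, 0.0468], [-0.0409, 0.0012, 0.0591], [-0.0071, 0.0073, 0.0618]] ((-46.74995803833008, -0.17688751220703125), (16.80323028564453, 80.97579193115234), 88.71314239501953)
wrist 1368 [[-0.0832, -0.0051, 0.0542], [-0.0422, 0.0028, 0.0586], [-0.0069, 0.0106, 0.0603]] ((-46.28533172607422, 2.5501556396484375), (15.990375518798828, 79.54486846923828), 89.49406433105469)
slope [ 0.00788009 -0.01760058  0.05885294]
```

View pics/e.png

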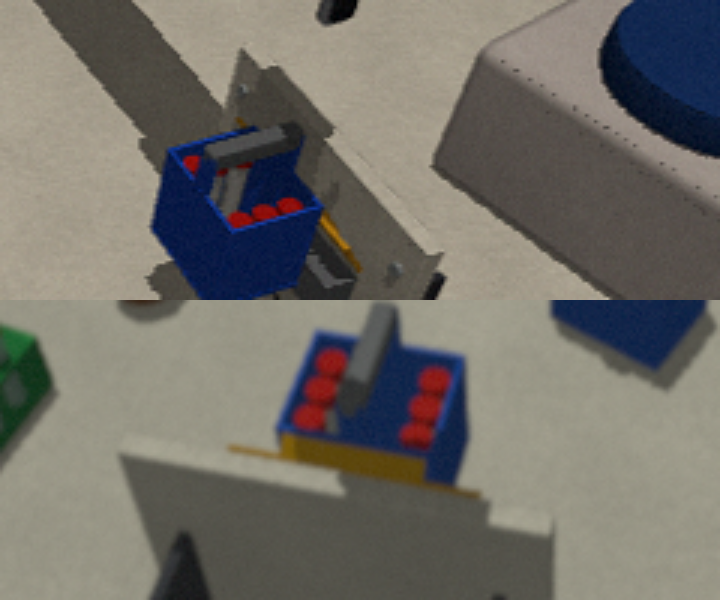

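The caddy hangs free and level. The bar centre is at x −46.5 mm, y ≈ 0 and its top is at +59 mm, as it should be when fully home. The gripper is well clear, so I'll hand it in.

```bash
python3 -c "
from plant import manip
print(manip.job_done())"
```

```text
the job is handed in; nothing more can be done
None
```

The blue caddy with the yellow strip hangs level and fully home in the middle of the cleat (within about 3 mm by the cameras), it is released with the gripper clear, I did not touch the spare caddies, and the job is handed in; no verdict came back.

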